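Refit the return spring on a flask press rod

TASK

Take the larger of the two loose coil springs and thread it, bent-in end down as it stands, over the bare guide rod of the small two-rod flask press, until it sits upright and fully home on the round boss at the rod's foot, then let go. Its bent-in end snags on two notched collars on the way down: never force it (keep the push on the rod under 15 N), but press lightly and twist until it slips through a notch. Leave the slim spring and the other things on the bench where they are.

Things in the scene. Friction and masses are not known exactly. Their poses are not given: they have to be found in the camera images.
- spring: Loose steel compression spring of 3 mm wire, standing upright on the worktop: outer diameter 28 mm, clear bore 22 mm, free length 55 mm, about 75 g. Origin on its axis at the underside of its lowest coil when unloaded, z up along the axis. Grip it by its upper coils, 30 to 55 mm above the foot. Endwise it gives 1 mm per 0.8 N, at most 10.5 mm; in twist 1 rad per 0.5 N m, at most 0.4 rad.
- spring_foot (a point): Centre of the underside of the spring's lowest coil; moves towards the upper coils as the spring is compressed; z up its axis. Here the wire's end is bent straight in towards the axis: a tang 3 mm thick, flush with the underside, its tip 5.8 mm from the axis, pointing along +x of the spring's own axes.
- press_base: Small flask press: grey plate 75 x 165 x 18 mm, fixed to the worktop, origin at the centre of its underside, z up. Two upright rods stand on its long (y) axis, 45 mm to either side of the middle; the one at -y is bare, the one at +y already carries its spring (28 mm diameter, leave it).
- rod_seat (a point): On the axis of the bare rod, on top of the round steel boss (38 mm across) where the spring's foot must sit, 22 mm above the worktop; z up along the rod. From here the rod is 85 mm high: a shaft 8 mm in diameter, coned over the last 5 mm, with an upper collar (top at 70 mm) and a lower collar (top at 40 mm).
- upper_collar (a point): On the bare rod's axis at the top face of its upper collar, 70 mm above rod_seat. Both collars are 19 mm in diameter, 4 mm thick, with a slight chamfer, with four notches 6 mm wide cut to the shaft, 90 degrees apart; the lower collar's are turned 45 degrees against the upper's. How the rod stands about its own axis differs each time and is not shown by any listed axes; it does not turn when twisted.
- slim_spring: Slimmer loose spring, 16 mm in diameter, 38 mm high, standing on the worktop; too narrow for the rod, leave it. Origin at the centre of its underside.
- wax_block: Yellow wax block 30 x 62 x 19 mm, a bystander; origin at the centre of its underside.
- grease_jar: Closed round jar with a grey lid, 62 mm in diameter, 45 mm high, a bystander; origin at the centre of its underside.
- tape_roll: Roll of masking tape 100 mm in diameter, 25 mm high, a bystander; origin at the centre of its underside.
- upper_cast: Plaster cast of upper teeth 57 x 68 x 30 mm, a bystander; origin at the centre of its underside.
- felt_wheel: Felt polishing wheel 48 mm in diameter, 12 mm high, lying flat, a bystander; origin at the centre of its underside.

How it is judged:
On the way:
1. the spring's bent-in end has passed the notches of the upper collar (z of spring_foot in the frame of rod_seat between 0 and 0.0625 m and horizontal distance between spring_foot and rod_seat below 0.006 m), for 0.1 s.
At the end, for the whole second after the job is handed in: The large spring stands on the boss round the bare rod (foot within 3 mm of the boss top and 6 mm of the rod's axis), upright within 0.12 rad, at rest and released (z of spring_foot in the frame of rod_seat between -0.003 and 0.003 m and horizontal distance between spring_foot and rod_seat below 0.006 m and angle between spring's own z axis and vertical below 0.12 rad and linear speed of spring below 0.02 m/s); the robot touches nothing.
It fails at once if the spring is pressed on the rod or the press with more than 15 N (contact force between spring and press_base above 15 N).
It fails at once if the slim spring is moved more than 30 mm (distance of slim_spring from where it was at the start of the episode above 0.03 m).
It fails at once if a bystander is moved more than 30 mm (distance of any of wax_block, grease_jar, tape_roll, upper_cast, felt_wheel from where it was at the start of the episode above 0.03 m).
It also fails if it takes over 59 s, if anything falls off the work surface, if the arm or the gripper's body presses on something with over 40 N, if the wrist force passes 120 N, or if a joint passes its speed limit or range.

ROBOT

A 7-joint arm with a two-finger parallel gripper is mounted at the origin on a cart in front of the work surface, level with it; the furniture and walls round the work are solid. World frame = base frame: x ahead of the robot, y to its left, z up, the work surface at z = 0. Lengths are in m, angles in rad, forces in N, time in s.
With the tool pointing down it reaches from about 0.4 to 0.85 m from the base axis. Payload 10.4 kg.
Tool frame: the origin (TCP) lies midway between the tips of the shut fingers; the grasp point (between the pads) lies 19 mm behind it; z points along the fingers, y is the line along which they close (so a half turn about z gives the same grasp; the last joint's range is limited). The gripper opens to 87 mm and grips with 3 to 60 N. Pads are 19 mm wide; open, the fingers measure 117 mm over their backs; the gripper's body (75 mm by 190 mm) begins 51 mm behind the grasp point.
Start: joints at [1.156, 0.332, -0.065, 1.46, 0.022, 1.35, -0.088], TCP at [0.239, -0.578, 0.223] pointing down, gripper open.
Joint ranges: [-2.6, 2.6], [-0.5, 2.12], [-1.47, 1.34], [0.16, 2.42], [-1.27, 4.41], [0.06, 2.06], [-2.6, 2.6]. Speed limits (rad/s): [2.22, 2.22, 2.79, 2.79, 3.14, 3.14, 3.14].

INTERFACE

Orientations are given as a unit quaternion [x, y, z, w].
In Python, from bench import sensors, eyes, order gives the robot as it stands.
- The arm moves only by the tool arm_command, never from a script. Its argument "steps" is a list of rows, each an object with "rot": the turn, a rotation vector about the world's x, y, z in degrees, a list of three; "slide": the shift along the world's x, y, z in m, a list of three; "grip": the opening, from 0 (shut) to 1 (fully open). A call has exactly 8 rows; each row shifts and turns the commanded pose from where the row before left it; what a row does not reach is not made up. A row lasts 1/8 s, in which the tool goes at most 62.5 mm and 10.7 degrees, less where a joint would pass 70% of its speed; a pose out of reach is approached as far as the arm can. A call with a gripper value outside its range is refused whole. The fingers move at their own pace and stop on an object; "newtons" is the grip in N (left out, the last holds). Time passes only in rows, so rows that do not move let the fingers close, or fill a call up. It gives the time, the measured TCP pose, the force, the opening and the grip force at its end, in the units of the state.
- sensors.read_state(): the state, without advancing time (a new reading comes with each control period).
- eyes.camera(name): name is "scene" or "side" or "wrist"; returns a dict with "pixels" (480x640x3 uint8, red, green, blue), "intrinsics" (3x3 intrinsics, pixels), "k1" (the pictures are not rectified: a ray, as slopes to the right and down, at radius r is drawn at 1 + k1 r^2 times it, then the intrinsics apply), "pose" (4x4, takes a point from camera to world coordinates). Camera axes: x right, y down, z forward; pixel columns grow to the right and rows downward; lengths in m; the calibration is good to about 2 mm. A picture is of the moment at which its call begins. There is no depth.
- order.close_job(): hands the job in; it is judged then, once.
Trained networks look in a picture, given as the dict that the camera call returned (one of the last four; its "shot" number tells which), for a name from the list of things; names that differ only in an ending like _2 or _b are one class to them, and where a whole thing is asked for, a point or a joint stands for the part that bears it (a point fixed in the world has none). Each returns a list of dicts, best first, with "conf" (0 to 1); they miss things now and then, are a little off and sometimes report something else, mostly with a low value. They report only what shows in the picture. A call takes as long as a camera call.
- eyes.look_for(name, picture): "bbox" ([left, top, right, bottom] in pixels, round what is visible of it).
The state is a dict: "time": time; "joint_positions": joint angles; "joint_vel": joint speeds; "joint_torque": joint torques, N m; "ee_pos": TCP position; "eef_rot": TCP orientation; "ft_force": force on the tool from outside, world axes, zero at the start; "torque": the same for the moment, N m; "width": finger opening in m; "grip_force": force on a finger pad.
Only numpy, scipy, OpenCV 4.12 (cv2) and the standard library are available. Lean on these libraries where they do the work, as an engineer would, in place of code of your own. Each camera call takes 0.05 s, during which the arm holds its last target. There are 200 camera calls.

## Working session

There is one attempt and no reset: what is moved stays moved. The work goes in short steps, Python scripts to look and compute and a tool call to move; the robot and the scene stay as the last step left them, time stands still between calls to the robot, and variables do not carry over. Pictures are saved under pics/ and viewed, at most 10 in all, crops included, and the job is handed in when it is done.

Besides the shell and the picture viewer there is one more tool, called after ">>>" as name([rows], argument=value, ...), one row to a line, values as JSON. arm_command: Moves the arm, as the interface text tells. Its arguments: {"type":"object","properties":{"steps":{"type":"array","items":{"type":"object","properties":{"rot":{"type":"array","items":{"type":"number"}},"slide":{"type":"array","items":{"type":"number"}},"grip":{"type":"number"}}}},"newtons":{"type":"number"}},"required":["steps"]}

```bash
mkdir -p pics; cat > h.py <<'E'
import numpy as np, cv2
from bench import sensors, eyes, order
def ray(p,uv):
    K=np.array(p["intrinsics"]);T=np.array(p["pose"]);k=p["k1"]
    d=np.array([(uv[0]-K[0,2])/K[0,0],(uv[1]-K[1,2])/K[1,1]]);s=d.copy()
    for _ in range(30): s=d/(1+k*(s@s))
    return T[:3,3],T[:3,:3]@np.array([s[0],s[1],1.])
def onz(p,uv,z):
    o,d=ray(p,uv);return o+d*(z-o[2])/d[2]
def proj(p,X):
    K=np.array(p["intrinsics"]);T=np.array(p["pose"]);k=p["k1"]
    c=T[:3,:3].T@(np.array(X)-T[:3,3]);s=c[:2]/c[2];s=s*(1+k*(s@s))
    return np.array([K[0,0]*s[0]+K[0,2],K[1,1]*s[1]+K[1,2]])
def tri(rs):
    A=0;b=0
    for o,d in rs:
        d=d/np.linalg.norm(d);P=np.eye(3)-np.outer(d,d);A=A+P;b=b+P@o
    return np.linalg.solve(A,b)
def save(p,n,crop=None,s=1):
    im=cv2.cvtColor(p["pixels"],cv2.COLOR_RGB2BGR)
    if crop: im=im[crop[1]:crop[3],crop[0]:crop[2]]
    cv2.imwrite("pics/"+n,cv2.resize(im,None,fx=s,fy=s,interpolation=cv2.INTER_CUBIC))
E
python3 - <<'E'
from h import *
s=sensors.read_state();print(s["time"],s["ee_pos"],s["eef_rot"],s["ft_force"],s["width"])
for c in ["scene","side","wrist"]:
    p=eyes.camera(c);save(p,c+"0.png");print(c,np.round(np.array(p["pose"]),3).tolist(),np.array(p["intrinsics"])[0,0],p["k1"])
    for n in ["spring","press_base","slim_spring","upper_collar","grease_jar","tape_roll","wax_block","upper_cast","felt_wheel"]:
        for r in eyes.look_for(n,p)[:2]:
            b=r["bbox"];print(n,round(r["conf"],2),np.round(b),np.round(onz(p,((b[0]+b[2])/2,b[3]),0),3))
E
```

```text
0.0 [ 0.238504   -0.57727548  0.22175728] [ 9.80869529e-01  1.94664968e-01 -1.74331248e-04 -6.98120795e-04] [0.28110744 0.18131569 0.52181735] 0.08695715703276732
scene [[-0.513, -0.603, 0.612, -0.094], [-0.859, 0.353, -0.372, 0.462], [0.008, -0.716, -0.698, 0.831], [0.0, 0.0, 0.0, 1.0]] 519.4347318834007 -0.04593767366899044
spring 0.74 [460. 219. 483. 244.] [ 0.442 -0.279 -0.   ]
press_base 0.61 [236. 243. 319. 286.] [0.553 0.163 0.   ]
slim_spring 0.39 [412. 249. 421. 262.] [ 0.462 -0.133  0.   ]
upper_collar 0.82 [239. 243. 319. 292.] [0.54  0.167 0.   ]
grease_jar 0.77 [380. 188. 399. 214.] [ 0.62  -0.176  0.   ]
tape_roll 0.6 [185. 335. 244. 391.] [0.396 0.372 0.   ]
wax_block 0.78 [321. 212. 352. 227.] [ 0.647 -0.041 -0.   ]
wax_block 0.73 [182. 338. 244. 387.] [0.404 0.372 0.   ]
upper_cast 0.88 [164. 289. 196. 319.] [0.577 0.369 0.   ]
felt_wheel 0.85 [369. 286. 392. 307.] [0.399 0.01  0.   ]
side [[0.999, -0.025, 0.04, 0.521], [-0.047, -0.663, 0.747, -0.752], [0.008, -0.748, -0.663, 0.775], [0.0, 0.0, 0.0, 1.0]] 555.5994340178777 -0.00037390394798396604
spring 0.92 [253. 391. 272. 422.] [ 0.456 -0.294  0.   ]
press_base 0.71 [292. 185. 359. 261.] [0.572 0.059 0.   ]
slim_spring 0.61 [269. 324. 274. 342.] [ 0.467 -0.141  0.   ]
upper_collar 0.58 [291. 180. 355. 263.] [0.566 0.056 0.   ]
tape_roll 0.96 [246. 159. 288. 191.] [0.446 0.301 0.   ]
tape_roll 0.31 [269. 328. 275. 343.] [ 0.468 -0.142  0.   ]
wax_block 0.76 [369. 282. 397. 312.] [ 0.67  -0.079  0.   ]
upper_cast 0.91 [323. 161. 346. 184.] [0.606 0.323 0.   ]
felt_wheel 0.82 [240. 276. 258. 296.] [ 0.422 -0.029  0.   ]
wrist [[0.38, -0.898, -0.221, 0.299], [-0.925, -0.369, -0.091, -0.552], [-0.0, 0.239, -0.971, 0.385], [0.0, 0.0, 0.0, 1.0]] 365.36923067920264 -0.07500489436631091
```

```bash
python3 - <<'E'
import cv2,numpy as np
a=cv2.imread("pics/scene0.png")[180:330,200:500];b=cv2.imread("pics/side0.png")[150:430,220:420]
A=cv2.resize(a,None,fx=1.33,fy=1.33);A=cv2.resize(a,(400,200));B=cv2.resize(b,(400,560))
c=np.zeros((560,800,3),np.uint8);c[:200,:400]=A;c[:,400:]=B
p=cv2.resize(cv2.imread("pics/scene0.png")[215:300,225:330],(400,324),interpolation=cv2.INTER_CUBIC);c[210:534,:400]=p
cv2.imwrite("pics/m0.png",c)
E
```

```text
(no output)
```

View pics/m0.png

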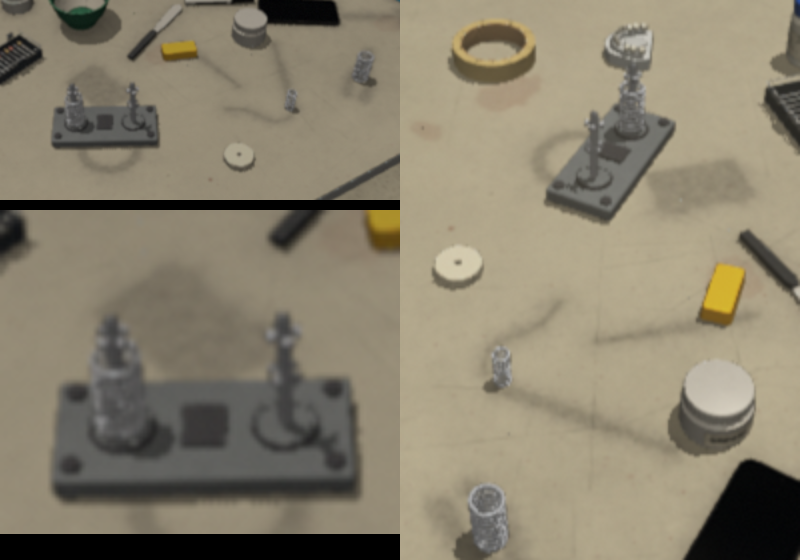

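```bash
python3 - <<'E'
from h import *
S=eyes.camera("scene");D=eyes.camera("side")
for n,a,b in [("rodtop",(299.3,242.6),(317,206.5)),("rodfoot",(299.8,272),(316.5,240)),("sprtop",(471.5,222.5),(263.5,395.5)),("sprbot",(471.5,241.5),(263.5,419))]:
    X=tri([ray(S,a),ray(D,b)]);print(n,X.round(4),(proj(S,X)-a).round(1),(proj(D,X)-b).round(1))
# gradients check spring centre from base
E
```

```text
rodtop [0.5554 0.1089 0.1014] [-0.3 -0.3] [-0.4  0.3]
rodfoot [0.5549 0.109  0.0139] [-0.2 -0.1] [-0.2  0.1]
sprtop [ 0.4605 -0.2802  0.0506] [-0.1 -0.1] [-0.2  0.1]
sprbot [ 0.4545 -0.2873 -0.0055] [-1.3 -0.7] [-1.9  1.1]
```

>>> arm_command([
  {"slide": [0.0275, 0.037, 0], "grip": 1},
  {"slide": [0.0275, 0.037, 0], "grip": 1},
  {"slide": [0.0275, 0.037, 0], "grip": 1},
  {"slide": [0.0275, 0.037, 0], "grip": 1},
  {"slide": [0.0275, 0.037, 0], "grip": 1},
  {"slide": [0.0275, 0.037, 0], "grip": 1},
  {"slide": [0.0275, 0.037, 0], "grip": 1},
  {"slide": [0.0275, 0.037, 0], "grip": 1},
])

```text
schema error: expected keys rot, slide, grip
```

```bash
python3 - <<'E'
from h import *
s=sensors.read_state();print(s["time"],s["ee_pos"],s["eef_rot"],s["joint_positions"])
p=eyes.camera("wrist");save(p,"w1.png");print(np.array(p["pose"]).round(3).tolist())
for n in ["spring","slim_spring"]:
  for r in eyes.look_for(n,p)[:2]:print(n,r)
print(proj(p,[.459,-.282,0]),proj(p,[.459,-.282,.055]))
E
```

```text
1.6 [ 0.23870551 -0.57764719  0.22256671] [9.80868330e-01 1.94672332e-01 2.95912542e-05 4.17425463e-05] [ 1.15640342  0.33220848 -0.0647393   1.46010756  0.02159134  1.34987585
 -0.08848479]
[[0.38, -0.898, -0.221, 0.299], [-0.925, -0.369, -0.091, -0.552], [-0.0, 0.239, -0.971, 0.385], [0.0, 0.0, 0.0, 1.0]]
[ 127.68870118 -106.16700083] [  98.67713661 -142.1077513 ]
```

View pics/w1.png

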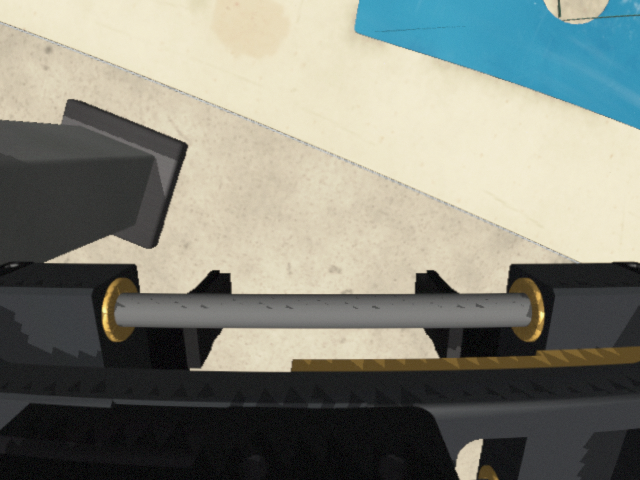

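>>> arm_command([
  {"rot": [0, 0, 0], "slide": [0.021, 0.0345, 0], "grip": 1},
  {"rot": [0, 0, 0], "slide": [0.021, 0.0345, 0], "grip": 1},
  {"rot": [0, 0, 0], "slide": [0.021, 0.0345, 0], "grip": 1},
  {"rot": [0, 0, 0], "slide": [0.021, 0.0345, 0], "grip": 1},
  {"rot": [0, 0, 0], "slide": [0.021, 0.0345, 0], "grip": 1},
  {"rot": [0, 0, 0], "slide": [0.021, 0.0345, 0], "grip": 1},
  {"rot": [0, 0, 0], "slide": [0.021, 0.0345, 0], "grip": 1},
  {"rot": [0, 0, 0], "slide": [0.021, 0.0345, 0], "grip": 1},
])

```text
time: 2.75
ee_pos: [0.4073, -0.3005, 0.2228]
eef_rot: [0.981, 0.195, 0.0, 0.0]
ft_force: [0.1, 0.0, 0.6]
width: 0.0872
grip_force: 0.0
```

```bash
python3 - <<'E'
from h import *
s=sensors.read_state();print(s["time"],s["ee_pos"],s["eef_rot"],s["joint_positions"])
p=eyes.camera("wrist");save(p,"w2.png");np.save("w2.npy",p,allow_pickle=True);print(np.array(p["pose"]).round(3).tolist())
for n in ["spring","slim_spring"]:
  for r in eyes.look_for(n,p)[:2]:print(n,r)
print(proj(p,[.459,-.282,0]),proj(p,[.459,-.282,.055]))
E
```

```text
2.75 [ 0.40727753 -0.30050903  0.22278566] [9.80874680e-01 1.94640083e-01 1.50495299e-04 2.78487265e-04] [ 0.82576399  0.08634693 -0.29552377  1.75650191  0.02627929  1.30196273
 -0.6547032 ]
[[0.38, -0.898, -0.221, 0.467], [-0.925, -0.369, -0.091, -0.275], [0.0, 0.239, -0.971, 0.385], [0.0, 0.0, 0.0, 1.0]]
spring {'bbox': [312.5, 148.5, 347.5, 182.9], 'conf': 0.94}
slim_spring {'bbox': [169.1, 81.1, 204.2, 108.0], 'conf': 0.59}
[325.93678859 161.33591172] [326.48908783 163.04901231]
```

View pics/w2.png

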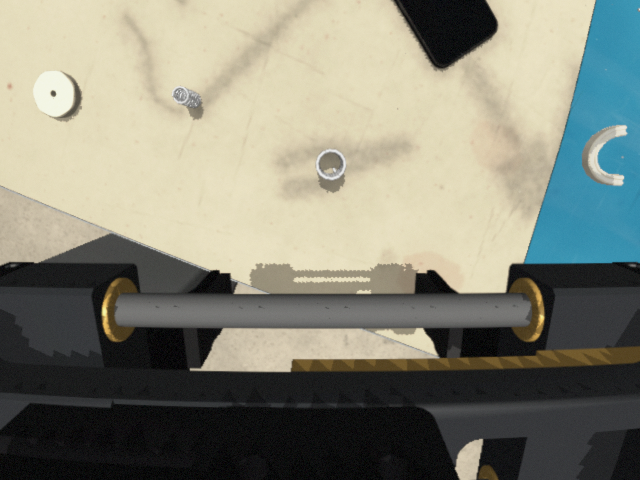

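```bash
python3 - <<'E'
from h import *
p=np.load("w2.npy",allow_pickle=True).item()
save(p,"w2c.png",(306,139,356,189),10)
for z in (0.055,0.0535):print(onz(p,(331,164),z).round(4))
print(proj(p,onz(p,(331,164),.055)*[1,1,0]).round(1), 28*365.4/330)
E
```

```text
[ 0.4598 -0.286   0.055 ]
[ 0.4597 -0.2861  0.0535]
[329.8 162.2] 31.00363636363636
```

View pics/w2c.png

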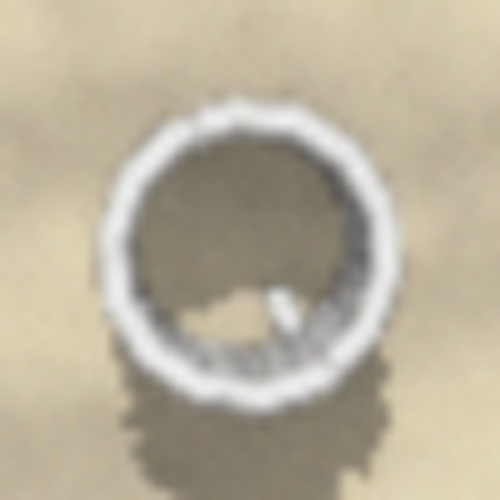

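>>> arm_command([
  {"rot": [0, 0, 0], "slide": [0.0262, 0.0072, -0.03], "grip": 1},
  {"rot": [0, 0, 0], "slide": [0.0262, 0.0071, -0.03], "grip": 1},
  {"rot": [0, 0, 0], "slide": [0, 0, -0.033], "grip": 1},
  {"rot": [0, 0, 0], "slide": [0, 0, -0.033], "grip": 1},
  {"rot": [0, 0, 0], "slide": [0, 0, -0.033], "grip": 1},
  {"rot": [0, 0, 0], "slide": [0, 0, -0.033], "grip": 1},
  {"rot": [0, 0, 0], "slide": [0, 0, -0.0058], "grip": 1},
  {"rot": [0, 0, 0], "slide": [0, 0, 0], "grip": 0.5},
])

```text
time: 3.9
ee_pos: [0.4591, -0.2881, 0.0253]
eef_rot: [0.981, 0.194, 0.0, 0.0]
ft_force: [-0.6, -0.3, -0.6]
width: 0.0826
grip_force: 0.0
```

>>> arm_command([
  {"rot": [0, 0, 0], "slide": [0, 0, 0], "grip": 0},
  {"rot": [0, 0, 0], "slide": [0, 0, 0], "grip": 0},
  {"rot": [0, 0, 0], "slide": [0, 0, 0], "grip": 0},
  {"rot": [0, 0, 0], "slide": [0, 0, 0], "grip": 0},
  {"rot": [0, 0, 0], "slide": [0, 0, 0], "grip": 0},
  {"rot": [0, 0, 0], "slide": [0, 0, 0], "grip": 0},
  {"rot": [0, 0, 0], "slide": [0, 0, 0], "grip": 0},
  {"rot": [0, 0, 0], "slide": [0, 0, 0], "grip": 0},
], newtons=25)

```text
time: 4.9
ee_pos: [0.4591, -0.2874, 0.0248]
eef_rot: [0.981, 0.195, 0.0, 0.0]
ft_force: [-0.8, -0.2, 0.1]
width: 0.0277
grip_force: 25.0
```

>>> arm_command([
  {"rot": [0, 0, 0], "slide": [0, 0, 0.045], "grip": 0},
  {"rot": [0, 0, 0], "slide": [0, 0, 0.045], "grip": 0},
  {"rot": [0, 0, 0], "slide": [0, 0.01, 0.05], "grip": 0},
  {"rot": [0, 0, 0], "slide": [0.007, 0.045, 0], "grip": 0},
  {"rot": [0, 0, 0], "slide": [0.007, 0.045, 0], "grip": 0},
  {"rot": [0, 0, 0], "slide": [0.007, 0.045, 0], "grip": 0},
  {"rot": [0, 0, 0], "slide": [0.007, 0.045, 0], "grip": 0},
  {"rot": [0, 0, 0], "slide": [0.008, 0.045, 0], "grip": 0},
])

```text
time: 5.9
ee_pos: [0.495, -0.051, 0.1648]
eef_rot: [0.981, 0.195, 0.0, 0.0]
ft_force: [0.5, -0.8, 0.2]
width: 0.0273
grip_force: 25.0
```

>>> arm_command([
  {"rot": [0, 0, 0], "slide": [0, 0.045, 0], "grip": 0},
  {"rot": [0, 0, 0], "slide": [0, 0.045, 0], "grip": 0},
  {"rot": [0, 0, 0], "slide": [0, 0.031, 0], "grip": 0},
  {"rot": [0, 0, 0], "slide": [0, 0.015, 0], "grip": 0},
  {"rot": [0, 0, 0], "slide": [0, 0, 0], "grip": 0},
  {"rot": [0, 0, 0], "slide": [0, 0, 0], "grip": 0},
  {"rot": [0, 0, 0], "slide": [0, 0, 0], "grip": 0},
  {"rot": [0, 0, 0], "slide": [0, 0, 0], "grip": 0},
])

```text
time: 6.9
ee_pos: [0.4952, 0.0829, 0.1648]
eef_rot: [0.981, 0.194, 0.0, 0.0]
ft_force: [1.1, -0.1, -0.7]
width: 0.0277
grip_force: 25.0
```

```bash
python3 - <<'E'
from h import *
s=sensors.read_state();print(s["time"],s["ee_pos"],s["eef_rot"],s["ft_force"],s["joint_positions"])
p=eyes.camera("wrist");np.save("w3.npy",p,allow_pickle=True);print(np.array(p["pose"]).round(3).tolist())
u=proj(p,[.555,.109,.107]);print(u,proj(p,[.555,.109,.022]))
save(p,"w3.png")
a=cv2.imread("pics/w3.png");x,y=int(u[0]),int(u[1]);x0,y0=max(x-40,0),max(y-50,0);print(x0,y0)
c=np.zeros((600,800,3),np.uint8);c[:300,:400]=cv2.resize(a,(400,300));z=cv2.resize(a[y0:y0+100,x0:x0+80],(400,500),interpolation=cv2.INTER_CUBIC);c[:500,400:]=z
for i,n in enumerate(["scene","side"]):
    q=eyes.camera(n);np.save(n+"3.npy",q,allow_pickle=True);save(q,n+"3.png")
cv2.imwrite("pics/m3.png",c)
E
```

```text
6.9 [0.49518234 0.0828928  0.16477609] [9.80988844e-01 1.94064103e-01 1.43398690e-05 1.11145244e-04] [ 1.11207773 -0.13413745 -0.73578183] [ 0.32758378  0.15478256 -0.6295363   1.82895972  0.09821498  1.18884331
 -1.5131383 ]
[[0.379, -0.898, -0.222, 0.555], [-0.925, -0.368, -0.091, 0.108], [-0.0, 0.239, -0.971, 0.327], [0.0, 0.0, 0.0, 1.0]]
[321.61912514 151.11993491] [321.92675644 151.05939195]
281 101
```

View pics/m3.png

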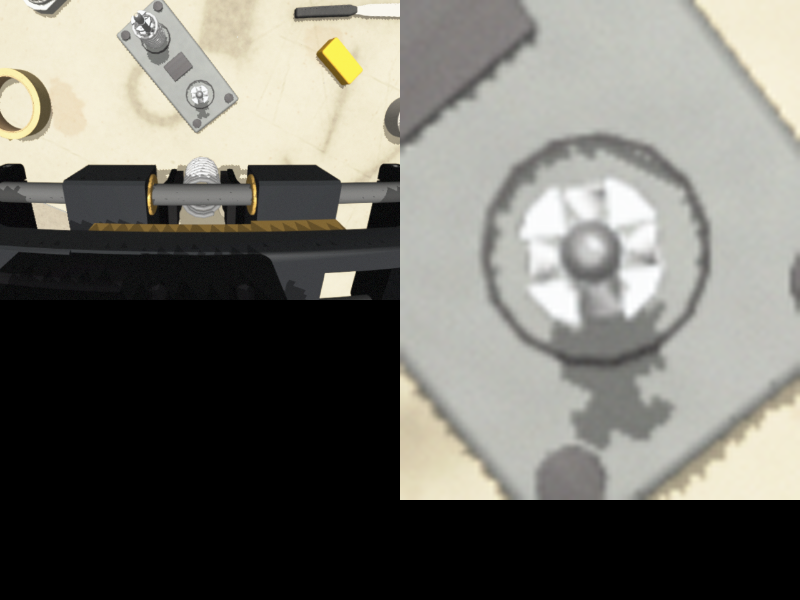

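```bash
python3 - <<'E'
from h import *
w2=np.load("w2.npy",allow_pickle=True).item();w3=np.load("w3.npy",allow_pickle=True).item()
s=onz(w2,(331,164.4),.0535);r=onz(w3,(319,150.5),.106);b=onz(w3,(320.3,150.5),.022)
u=onz(w3,(320,150.5),.092)
print(s,r,u,b)
A=[cv2.imread(f"pics/{n}3.png") for n in("scene","side")]
P=[np.load(n+"3.npy",allow_pickle=True).item() for n in("scene","side")]
c=np.zeros((600,800,3),np.uint8)
for i,(a,p) in enumerate(zip(A,P)):
    v=proj(p,[.52,.1,.1]).astype(int);print(v-[40,60]);c[:,i*400:i*400+400]=cv2.resize(a[v[1]-60:v[1]+60,v[0]-40:v[0]+40],(400,600),interpolation=cv2.INTER_CUBIC)
cv2.imwrite("pics/m4.png",c)
E
```

```text
[ 0.4593966  -0.28620654  0.0535    ] [0.55474457 0.11056828 0.106     ] [0.55494317 0.110122   0.092     ] [0.5549111  0.11039473 0.022     ]
[271 192]
[258 150]
```

View pics/m4.png

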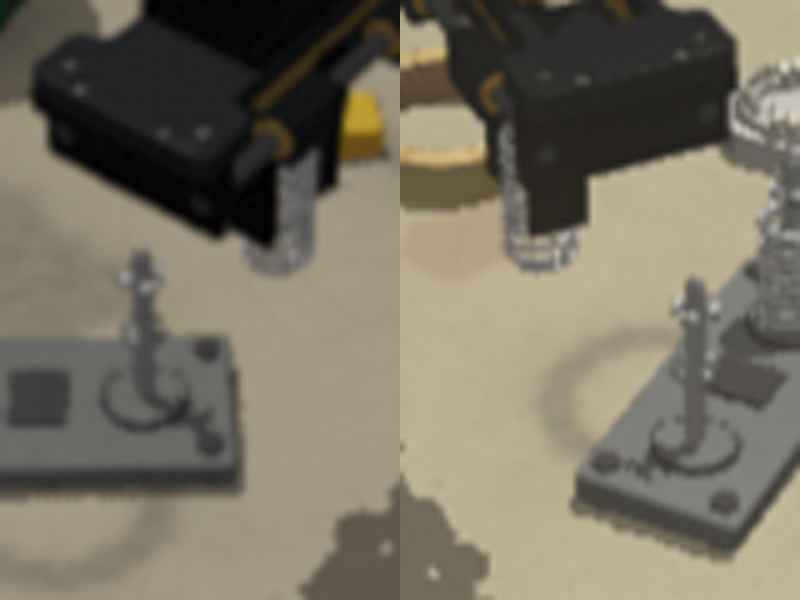

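>>> arm_command([
  {"rot": [0, 0, -10], "slide": [0.02, 0.009, 0], "grip": 0},
  {"rot": [0, 0, -10], "slide": [0.02, 0.009, 0], "grip": 0},
  {"rot": [0, 0, 0], "slide": [0.0194, 0.0082, 0], "grip": 0},
  {"rot": [0, 0, 0], "slide": [0, 0, -0.015], "grip": 0},
  {"rot": [0, 0, 0], "slide": [0, 0, 0], "grip": 0},
  {"rot": [0, 0, 0], "slide": [0, 0, 0], "grip": 0},
  {"rot": [0, 0, 0], "slide": [0, 0, 0], "grip": 0},
  {"rot": [0, 0, 0], "slide": [0, 0, 0], "grip": 0},
])

```text
time: 8.05
ee_pos: [0.5545, 0.1097, 0.1502]
eef_rot: [1.0, 0.021, 0.0, 0.0]
ft_force: [-0.4, 0.2, 0.4]
width: 0.0279
grip_force: 25.0
```

```bash
python3 - <<'E'
from h import *
s=sensors.read_state();print(s["time"],s["ee_pos"],s["eef_rot"],s["ft_force"],s["joint_positions"])
c=np.zeros((600,800,3),np.uint8)
for i,n in enumerate(("scene","side")):
    p=eyes.camera(n);v=proj(p,[.555,.11,.1]).astype(int);save(p,n+"5.png",(v[0]-32,v[1]-48,v[0]+32,v[1]+48),6.25)
    print(v-[32,48],[proj(p,[.555,.11,z]).round(1).tolist() for z in (.022,.107,.125)]);c[:,i*400:i*400+400]=cv2.imread(f"pics/{n}5.png")[:600,:400]
cv2.imwrite("pics/m5.png",c)
E
```

```text
8.05 [0.55450597 0.10969509 0.15015452] [9.99773641e-01 2.12733276e-02 3.15524768e-04 1.14644015e-04] [-0.44665844  0.18788988  0.42629101] [ 0.22224948  0.31019673 -0.59048229  1.69112047  0.18414058  1.19556022
 -1.94214169]
[266 195] [[299.2, 269.4], [298.5, 240.6], [298.4, 234.1]]
[284 159] [[316.4, 236.9], [316.4, 204.2], [316.4, 196.9]]
```

View pics/m5.png

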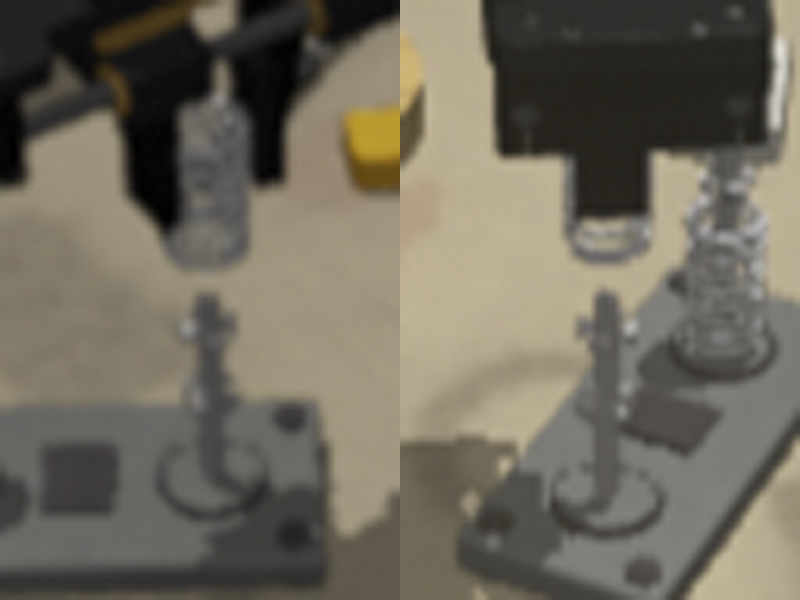

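>>> arm_command([
  {"rot": [0, 0, 0], "slide": [-0.0005, 0, -0.012], "grip": 0},
  {"rot": [0, 0, 0], "slide": [0, 0, -0.012], "grip": 0},
  {"rot": [0, 0, 0], "slide": [0, 0, -0.005], "grip": 0},
  {"rot": [0, 0, 0], "slide": [0, 0, -0.002], "grip": 0},
  {"rot": [0, 0, 0], "slide": [0, 0, -0.002], "grip": 0},
  {"rot": [0, 0, 0], "slide": [0, 0, -0.002], "grip": 0},
  {"rot": [0, 0, 0], "slide": [0, 0, -0.002], "grip": 0},
  {"rot": [0, 0, 0], "slide": [0, 0, 0], "grip": 0},
])

```text
time: 9.15
ee_pos: [0.5539, 0.1098, 0.1127]
eef_rot: [1.0, 0.021, -0.0, 0.0]
ft_force: [0.1, -0.2, -0.7]
width: 0.0275
grip_force: 25.0
```

>>> arm_command([
  {"rot": [0, 0, 0], "slide": [0, 0, -0.002], "grip": 0},
  {"rot": [0, 0, 0], "slide": [0, 0, -0.002], "grip": 0},
  {"rot": [0, 0, 0], "slide": [0, 0, 0], "grip": 0},
  {"rot": [0, 0, 0], "slide": [0, 0, 0], "grip": 0},
  {"rot": [0, 0, 0], "slide": [0, 0, 0], "grip": 0},
  {"rot": [0, 0, 0], "slide": [0, 0, 0], "grip": 0},
  {"rot": [0, 0, 0], "slide": [0, 0, 0], "grip": 0},
  {"rot": [0, 0, 0], "slide": [0, 0, 0], "grip": 0},
])

```text
time: 10.15
ee_pos: [0.554, 0.1098, 0.1088]
eef_rot: [1.0, 0.021, 0.0, 0.0]
ft_force: [0.3, 0.1, -1.0]
width: 0.0275
grip_force: 25.0
```

```bash
python3 - <<'E'
from h import *
f=[]
for _ in range(4): eyes.camera("side"); s=sensors.read_state();f.append(s["ft_force"])
print(np.mean(f,0),s["torque"],s["ee_pos"],s["time"])
E
```

```text
[-0.12265515  0.01725466 -0.61556093] [0.01094473 0.00417345 0.04769846] [0.55400322 0.1098354  0.10877311] 10.35
```

>>> arm_command([
  {"rot": [0, 0, 0], "slide": [0, 0, -0.004], "grip": 0},
  {"rot": [0, 0, 0], "slide": [0, 0, -0.004], "grip": 0},
  {"rot": [0, 0, 9], "slide": [0, 0, 0], "grip": 0},
  {"rot": [0, 0, 9], "slide": [0, 0, 0], "grip": 0},
  {"rot": [0, 0, 9], "slide": [0, 0, -0.003], "grip": 0},
  {"rot": [0, 0, 9], "slide": [0, 0, -0.003], "grip": 0},
  {"rot": [0, 0, 9], "slide": [0, 0, -0.003], "grip": 0},
  {"rot": [0, 0, 0], "slide": [0, 0, 0], "grip": 0},
])

```text
time: 11.35
ee_pos: [0.5537, 0.1097, 0.0913]
eef_rot: [0.916, 0.402, -0.0, -0.0]
ft_force: [-0.2, -0.2, -0.6]
width: 0.0276
grip_force: 25.0
```

>>> arm_command([
  {"rot": [0, 0, 0], "slide": [0, 0, -0.002], "grip": 0},
  {"rot": [0, 0, 0], "slide": [0, 0, -0.002], "grip": 0},
  {"rot": [0, 0, 0], "slide": [0, 0, -0.002], "grip": 0},
  {"rot": [0, 0, 0], "slide": [0, 0, -0.002], "grip": 0},
  {"rot": [0, 0, 0], "slide": [0, 0, -0.001], "grip": 0},
  {"rot": [0, 0, 0], "slide": [0, 0, 0], "grip": 0},
  {"rot": [0, 0, 0], "slide": [0, 0, 0], "grip": 0},
  {"rot": [0, 0, 0], "slide": [0, 0, 0], "grip": 0},
])

```text
time: 12.35
ee_pos: [0.554, 0.1098, 0.0828]
eef_rot: [0.915, 0.402, 0.0, 0.0]
ft_force: [-0.2, -0.6, -1.3]
width: 0.0276
grip_force: 25.0
```

```bash
python3 - <<'E'
from h import *
f=[]
for _ in range(4): eyes.camera("side"); s=sensors.read_state();f.append(s["ft_force"])
print(np.mean(f,0),s["torque"],s["ee_pos"],s["time"])
E
```

```text
[ 0.18630161 -0.02182141 -1.24459558] [-0.01667999  0.01533393 -0.03561442] [0.55399543 0.10984702 0.08281343] 12.55
```

>>> arm_command([
  {"rot": [0, 0, 0], "slide": [0, 0, -0.002], "grip": 0},
  {"rot": [0, 0, 0], "slide": [0, 0, -0.002], "grip": 0},
  {"rot": [0, 0, 0], "slide": [0, 0, -0.002], "grip": 0},
  {"rot": [0, 0, 0], "slide": [0, 0, 0], "grip": 0},
  {"rot": [0, 0, 0], "slide": [0, 0, 0], "grip": 0},
  {"rot": [0, 0, 0], "slide": [0, 0, 0], "grip": 0},
  {"rot": [0, 0, 0], "slide": [0, 0, 0], "grip": 0},
  {"rot": [0, 0, 0], "slide": [0, 0, 0], "grip": 0},
])

```text
time: 13.55
ee_pos: [0.554, 0.1098, 0.0768]
eef_rot: [0.915, 0.402, 0.0, 0.0]
ft_force: [0.1, 0.0, -0.5]
width: 0.0278
grip_force: 25.0
```

>>> arm_command([
  {"rot": [0, 0, 0], "slide": [0, 0, -0.006], "grip": 0},
  {"rot": [0, 0, 0], "slide": [0, 0, -0.006], "grip": 0},
  {"rot": [0, 0, 0], "slide": [0, 0, -0.006], "grip": 0},
  {"rot": [0, 0, 0], "slide": [0, 0, -0.006], "grip": 0},
  {"rot": [0, 0, 0], "slide": [0, 0, -0.004], "grip": 0},
  {"rot": [0, 0, 0], "slide": [0, 0, -0.002], "grip": 0},
  {"rot": [0, 0, 0], "slide": [0, 0, -0.001], "grip": 0},
  {"rot": [0, 0, 0], "slide": [0, 0, 0], "grip": 0},
])

```text
time: 14.55
ee_pos: [0.554, 0.11, 0.046]
eef_rot: [0.915, 0.402, 0.0, 0.0]
ft_force: [-1.6, -0.1, 0.7]
width: 0.0276
grip_force: 25.0
```

```bash
python3 - <<'E'
from h import *
f=[]
c=np.zeros((600,800,3),np.uint8)
for i,n in enumerate(("scene","side")):
    p=eyes.camera(n);v=proj(p,[.555,.11,.05]).astype(int);save(p,n+"6.png",(v[0]-32,v[1]-48,v[0]+32,v[1]+48),6.25)
    c[:,i*400:i*400+400]=cv2.imread(f"pics/{n}6.png");s=sensors.read_state();f.append(s["ft_force"])
cv2.imwrite("pics/m6.png",c)
print(np.mean(f,0),s["ee_pos"],s["time"])
E
```

```text
[-0.81421728  0.39152918  0.603317  ] [0.5540573  0.10994607 0.04597001] 14.65
```

View pics/m6.png

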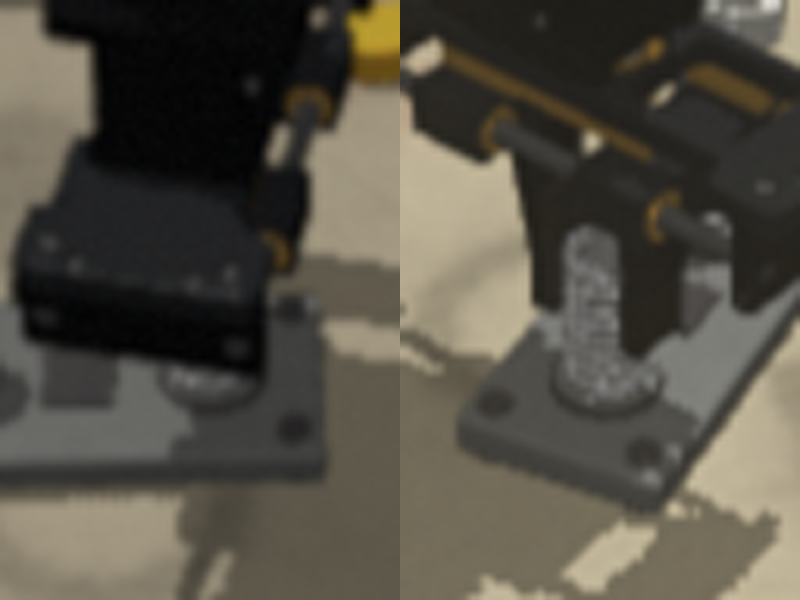

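>>> arm_command([
  {"rot": [0, 0, 0], "slide": [0, 0, 0], "grip": 0.6},
  {"rot": [0, 0, 0], "slide": [0, 0, 0], "grip": 0.6},
  {"rot": [0, 0, 0], "slide": [0, 0, 0], "grip": 0.6},
  {"rot": [0, 0, 0], "slide": [0, 0, 0], "grip": 0.6},
  {"rot": [0, 0, 0], "slide": [0, 0, 0], "grip": 0.6},
  {"rot": [0, 0, 0], "slide": [0, 0, 0.005], "grip": 0.6},
  {"rot": [0, 0, 0], "slide": [0, 0, 0.01], "grip": 0.6},
  {"rot": [0, 0, 0], "slide": [0, 0, 0.015], "grip": 0.6},
])

```text
time: 15.65
ee_pos: [0.5539, 0.1099, 0.0767]
eef_rot: [0.915, 0.402, -0.0, -0.0]
ft_force: [-0.1, 0.8, 0.3]
width: 0.052
grip_force: 0.0
```

>>> arm_command([
  {"rot": [0, 0, 0], "slide": [0, 0, 0.03], "grip": 0.6},
  {"rot": [0, 0, 0], "slide": [0, 0, 0.03], "grip": 0.6},
  {"rot": [0, 0, 0], "slide": [0, 0, 0.03], "grip": 0.6},
  {"rot": [0, 0, 0], "slide": [-0.03, -0.03, 0.01], "grip": 0.6},
  {"rot": [0, 0, 0], "slide": [-0.03, -0.03, 0], "grip": 0.6},
  {"rot": [0, 0, 0], "slide": [-0.02, -0.02, 0], "grip": 0.6},
  {"rot": [0, 0, 0], "slide": [0, 0, 0], "grip": 0.6},
  {"rot": [0, 0, 0], "slide": [0, 0, 0], "grip": 0.6},
])

```text
time: 16.65
ee_pos: [0.4746, 0.0305, 0.1766]
eef_rot: [0.915, 0.403, 0.001, 0.0]
ft_force: [-0.3, -0.7, 0.3]
width: 0.052
grip_force: 0.0
```

```bash
python3 - <<'E'
from h import *
c=np.zeros((600,800,3),np.uint8)
for i,n in enumerate(("scene","side")):
    p=eyes.camera(n);v=proj(p,[.555,.11,.05]).astype(int);save(p,n+"7.png",(v[0]-32,v[1]-48,v[0]+32,v[1]+48),6.25)
    c[:,i*400:i*400+400]=cv2.imread(f"pics/{n}7.png");s=sensors.read_state()
cv2.imwrite("pics/m7.png",c)
print(s["ft_force"],s["ee_pos"],s["time"])
E
```

```text
[0.21848978 0.04206016 0.25229827] [0.47456097 0.03086528 0.17612787] 16.75
```

View pics/m7.png

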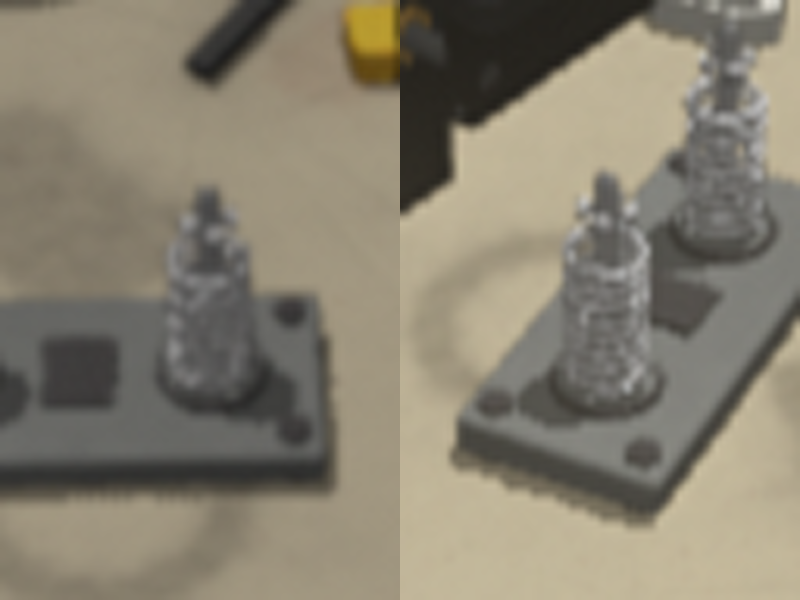

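The spring stands upright on the boss (foot at about (208,395) in the scene crop and (607,400) in the side crop) and matches its neighbour. The gripper is clear of it.

```bash
python3 -c "
from bench import order;print(order.close_job())"
```

```text
the job is handed in; nothing more can be done
None
```

The large spring is threaded over the bare rod, standing upright on the boss and released, with no snag at either collar and only light contact force; the job was handed in at about 17 s, and the final verdict was not reported back.

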